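# Take a spare-part pack off a locking peg and bolt the peg shut

### The job

Take the front (orange) spare-part pack off the peg of the stand: lift it along the upturned tip while you slide it off, feeling your way and never forcing it against the peg (how far the peg stands out differs each time). Stand it upright in the green tray and let go of it, then slide the barrel bolt fully home into its keeper so that the blue pack stays locked on. Leave the blue pack hanging, and do not shift or tip the tray, bottle, tube or dish.

Things in the scene. Friction and masses are not known exactly. Their poses are not given: they have to be found in the camera images.
- stand: Fixed grey stand. Origin under its base; -x is its front, where the peg points. Base x -118 to 80, y -55 to 55 (to 165 under the bolt track). Back panel 150 high at x +61. Steel peg, 5 mm thick, on y 0, level at z 112.5 (centre), then bends up at 45 degrees. How far it stands out is set differently each time and not reported: the bend lies at x -37 to -72, the tip 16 mm further out and higher. Only panel, peg, packs and bolt knob rise above z 78.
- keeper (a point): Keeper of the bolt: post 14 mm wide (y), up to z 77 mm, in front of the peg on the right. The gap of 71 mm between it and the bolt's track on the left (36 mm either side of the peg) is where the pack comes out.
- pack_front_mid (a point): Pack with the orange tab, hanging in front; 60 to 110 g, 93 mm high. Point: its middle, 46 mm above its underside; z up, x along the peg, y across. Below: white body 30 (x) x 44 (y) x 44 (z) mm. On it a hang tab 6 mm thick (x), 44 wide (y), from 2 below to 47 mm above this point; grip it across y by its side edges, a finger either side of the peg. Tab starts at x -10 to -28 of the stand.
- pack_front_hole (a point): Centre of the hole in the orange tab, 20 wide (y) and 18 mm high (14 to 32 mm above the pack's middle point). It hangs with the hole's top edge on the peg, so it can rise 13 mm on the level part; no level pull takes it off. Feel for the bend (the hole's edge meets the rise), then rise at 45 degrees with the rod, 2.5 mm play up and down.
- pack_back_mid (a point): Same kind of pack with a blue tab, hanging behind the first one near the panel; this point is its centre, as on the orange one. It must stay on the peg.
- bolt (a joint): Travel of the barrel bolt, m: 0 = drawn back, 0.085 = fully home in the keeper (end stop). It moves along the stand's -y, stays where it is left and slides with 1.5 N friction and light drag.
- bolt_knob (a point): Middle of the bolt's upright black knob: 13 mm thick, 20 mm high, 24 mm above the bolt's centre line (knob from z 79 to 99 mm over the table). Push it along the stand's -y to close the bolt.
- tray: Green open tray, 130 (x) x 120 (y) x 20 mm high, walls and floor 4 mm. Origin: centre of its underside.
- bottle_mid (a point): Media bottle, 87 mm thick, 182 mm high, loose; centre. Bystander.
- tube_mid (a point): Centrifuge tube standing on its green cap, 38 mm thick, 115 mm high, loose; centre. Bystander.
- dish_mid (a point): Small petri dish, 55 mm across, 14 mm high, loose; centre. Bystander.
Not all that is in view belongs to the job. Of the things that look like the tray, take the one that is farthest to the robot's right at the start.

How it is judged:
On the way, in this order (a step that is already met when the one before it is completed fails the run):
1. the orange pack is off the peg, out in front of the tip or well above it ((x of pack_front_mid in the frame of stand below -0.105 m or z of pack_front_mid in the frame of stand above 0.19 m) and value of joint bolt below 0.03 m), for 0.05 s.
2. the orange pack stands upright in the tray, released (x of pack_front_mid in the frame of tray between -0.055 and 0.055 m and y of pack_front_mid in the frame of tray between -0.05 and 0.05 m and z of pack_front_mid in the frame of tray between 0.044 and 0.056 m and angle between pack_front_mid's own z axis and vertical below 0.15 rad and contact force between pack_front and the fingers below 0.1 N), for 0.2 s.
At the end, for the whole second after the job is handed in: The orange pack stands upright (within 0.15 rad) on the floor of the tray, released; the bolt is within 4 mm of its end stop in the keeper; the blue pack still hangs on the peg (all of step 2 and x of pack_back_mid in the frame of stand between -0.07 and 0.058 m and y of pack_back_mid in the frame of stand between -0.02 and 0.02 m and z of pack_back_mid in the frame of stand between 0.06 and 0.11 m and value of joint bolt above 0.081 m); the robot touches nothing.
It fails at once if the orange pack is forced against the stand (over 15 N) (contact force between pack_front and stand above 15 N).
It fails at once if the blue pack comes off the peg (not (x of pack_back_mid in the frame of stand between -0.07 and 0.058 m and y of pack_back_mid in the frame of stand between -0.02 and 0.02 m and z of pack_back_mid in the frame of stand between 0.06 and 0.11 m)).
It fails at once if the bottle, tube or dish is shifted more than 20 mm or tipped (distance of any of bottle_mid, tube_mid, dish_mid from where it was at the start of the episode above 0.02 m).
It fails at once if the tray is shifted (distance of tray from where it was at the start of the episode above 0.02 m).
It also fails if it takes over 72 s, if anything falls off the work surface, if the arm or the gripper's body presses on something with over 40 N, if the wrist force passes 120 N, or if a joint passes its speed limit or range.

### The arm

A 6-joint arm with a two-finger parallel gripper is mounted at the origin on a cart in front of the work surface, level with it; the furniture and walls round the work are solid. World frame = base frame: x ahead of the robot, y to its left, z up, the work surface at z = 0. Lengths are in m, angles in rad, forces in N, time in s.
With the tool pointing down it reaches from about 0.35 to 0.85 m from the base axis. Payload 8.1 kg.
Tool frame: the origin (TCP) lies midway between the tips of the shut fingers; the grasp point (between the pads) lies 19 mm behind it (bot.pinch_z is the distance from the TCP to the grasp point, in m); x points along the fingers, y is the direction in which the jaws open and shut, and the axes are right-handed (so a half turn about x gives the same grasp; the last joint's range is limited). The gripper opens to 93 mm and grips with 3 to 60 N. Pads are 15 mm wide; open, the fingers measure 128 mm over their backs; the gripper's body (75 mm by 188 mm) begins 65 mm behind the grasp point.
Start: joints at [-0.085, 0.13, 1.488, -0, 1.523, -0.085], TCP at [0.6, 0, 0.219] pointing down, gripper open.
Joint ranges: [-2.96, 2.96], [-0.89, 2.26], [0.02, 2.5], [-1.34, 4.48], [0, 2.73], [-2.66, 2.66]. Speed limits (rad/s): [2.39, 2.39, 2.79, 3.14, 3.14, 3.14].

### API

Orientations are given as a unit quaternion [x, y, z, w].
In Python, from bench import bot gives the robot as it stands. Calls block until the motion is done:
- bot.move_to(position, orientation): joint-space move of the TCP to a pose.
- bot.servo_line(position, rot=None, vel=0.15): straight line of the TCP; rot=None keeps the orientation; vel is the mean speed in m/s.
- bot.move_joints(angles): joint-space move.
- bot.gripper_to(opening, force=None): finger opening in m; force is the grip in N (None keeps the last); returns when the fingers have stopped.
- bot.pause(seconds).
- bot.ik(position, orientation): joint angles nearest the present ones, or None.
- bot.grab_frame(name): name is "scene" or "side" or "wrist"; returns (picture, depth): 384x512x3 uint8, red, green, blue; 384x512 float32, m along the optical axis (not along the pixel's ray), 0 where there is no reading.
- bot.get_calibration(name): a dict with "fx", "fy", "cx", "cy" (pixels), "k1" (the pictures are not rectified: a ray, as slopes to the right and down, at radius r is drawn at 1 + k1 r^2 times it, then the intrinsics apply), "R" (3x3) and "t" (3): a world point X has camera coordinates R X + t. Camera axes: x right, y down, z forward; pixel columns grow to the right and rows downward; lengths in m; the calibration is good to about 2 mm. A picture is of the moment at which its call begins: read the wrist's pose just before it. get_calibration takes no time and is no camera call; for the wrist camera it gives the pose at the moment of the call.
A pose or a line that the arm cannot do raises bot.Unreachable and nothing moves.
- bot.job_done(): hands the job in, once; it reports no verdict.
Readings, each from a call of its own:
- bot.get_time_s(): time.
- bot.get_joint_pos(): joint angles.
- bot.get_joint_velocities(): joint speeds.
- bot.get_effort(): joint torques, N m.
- bot.get_ee_pos(): TCP position.
- bot.get_eef_rot(): TCP orientation.
- bot.get_ft_force(): force on the tool from outside, world axes, zero at the start.
- bot.get_wrist_torque(): the same for the moment, N m.
- bot.get_grip_width(): finger opening in m.
Only numpy, scipy, OpenCV 4.12 (cv2) and the standard library are available. Lean on these libraries where they do the work, as an engineer would, in place of code of your own. Each camera call takes 0.05 s, during which the arm holds its last target.

## Working session

There is one attempt and no reset: what is moved stays moved. The work goes in short steps, each a Python script; the robot and the scene stay as the last script left them, time stands still between calls to the robot, and variables do not carry over. Pictures are saved under pics/ and viewed, and the job is handed in when it is done.

```bash
ls; mkdir -p pics
python3 - <<'E'
from bench import bot
import cv2,numpy as np
for n in ["scene","side","wrist"]:
    c=bot.get_calibration(n); p,d=bot.grab_frame(n)
    cv2.imwrite(f"pics/{n}0.png",p[:,:,::-1]); np.save(f"pics/{n}0.npy",d); np.save(f"pics/{n}0rgb.npy",p)
    import pickle; pickle.dump(c,open(f"pics/{n}0.pkl","wb"))
    print(n,{k:np.round(v,3).tolist() for k,v in c.items()})
print(bot.get_time_s(),bot.get_ee_pos(),bot.get_eef_rot(),bot.get_grip_width(),bot.pinch_z,bot.get_ft_force())
E
```

```text
pics
scene {'fx': 372.837, 'fy': 372.837, 'cx': 257.592, 'cy': 191.44, 'k1': -0.057, 'R': [[0.653, -0.757, -0.023], [-0.432, -0.348, -0.832], [0.622, 0.553, -0.554]], 't': [-0.329, 0.299, 0.835]}
side {'fx': 442.468, 'fy': 442.468, 'cx': 258.415, 'cy': 191.812, 'k1': -0.005, 'R': [[-0.832, -0.555, -0.02], [-0.202, 0.336, -0.92], [0.517, -0.761, -0.391]], 't': [0.466, 0.176, 0.928]}
wrist {'fx': 300.009, 'fy': 300.009, 'cx': 254.23, 'cy': 197.933, 'k1': -0.01, 'R': [[1.0, -0.001, -0.001], [-0.0, -0.958, 0.285], [-0.001, -0.285, -0.958]], 't': [-0.597, -0.032, 0.391]}
0.15 [5.99563164e-01 6.25309991e-05 2.17812120e-01] [ 0.49968147  0.50038308 -0.50033934  0.49959558] 0.09273036944228358 0.0188 [-0.14076873  0.07126074  0.21332459]
```

View pics/scene0.png

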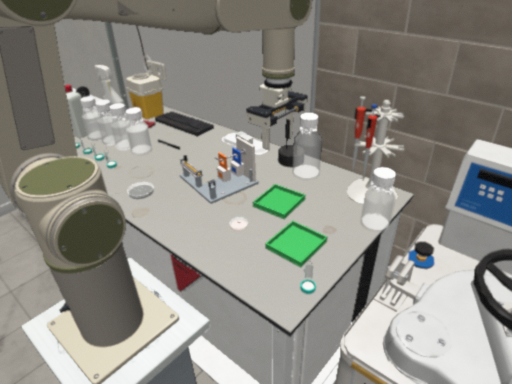

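View pics/side0.png

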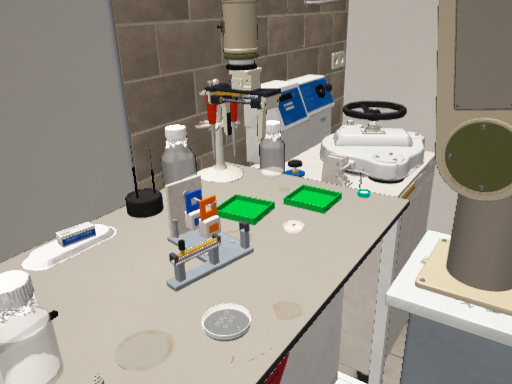

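View pics/wrist0.png

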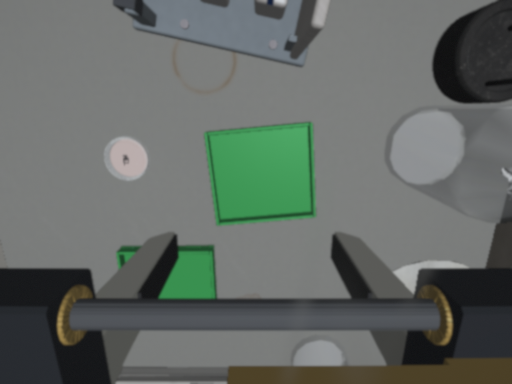

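```bash
cat > h.py <<'E'
import numpy as np,cv2,pickle
def load(n):
    return np.load(f"pics/{n}rgb.npy"),np.load(f"pics/{n}.npy"),pickle.load(open(f"pics/{n}.pkl","rb"))
def K(c): return np.array([[c["fx"],0,c["cx"]],[0,c["fy"],c["cy"]],[0,0,1.]])
def D(c): return np.array([c["k1"],0,0,0,0.])
def rays(c,uv):
    s=cv2.undistortPoints(np.array(uv,float).reshape(-1,1,2),K(c),D(c)).reshape(-1,2)
    return np.c_[s,np.ones(len(s))]
def atdepth(c,uv,d):
    r=rays(c,uv)*np.array(d).reshape(-1,1); R=np.array(c["R"]); return (r-np.array(c["t"]))@R
def onplane(c,uv,z):
    R=np.array(c["R"]); o=-R.T@np.array(c["t"]); w=rays(c,uv)@R
    return o+w*((z-o[2])/w[:,2])[:,None]
def proj(c,X):
    R=np.array(c["R"]); return cv2.projectPoints(np.array(X,float).reshape(-1,1,3),cv2.Rodrigues(R)[0],np.array(c["t"],float),K(c),D(c))[0].reshape(-1,2)
def cloud(n,mask=None):
    p,d,c=load(n); m=d>0
    if mask is not None: m&=mask
    v,u=np.nonzero(m); return atdepth(c,np.c_[u,v],d[v,u]),np.c_[u,v]
def snap(bot,name,tag):
    c=bot.get_calibration(name); p,d=bot.grab_frame(name)
    cv2.imwrite(f"pics/{tag}.png",p[:,:,::-1]); np.save(f"pics/{tag}.npy",d); np.save(f"pics/{tag}rgb.npy",p)
    pickle.dump(c,open(f"pics/{tag}.pkl","wb")); return p,d,c
E
python3 - <<'E'
from h import *
for n in ["scene0","side0","wrist0"]:
    p,d,c=load(n); hsv=cv2.cvtColor(p,cv2.COLOR_RGB2HSV)
    for nm,lo,hi in [("green",(50,120,60),(72,255,255)),("teal",(75,100,60),(95,255,255)),("orange",(5,150,150),(16,255,255)),("blue",(105,150,100),(125,255,255))]:
        m=cv2.inRange(hsv,lo,hi); k,l,s,ce=cv2.connectedComponentsWithStats(m)
        for i in range(1,k):
            if s[i,4]<25: continue
            X,_=cloud(n,l==i)
            if len(X): print(n,nm,s[i].tolist(),ce[i].round(),np.median(X,0).round(3),"min",X.min(0).round(3),"max",X.max(0).round(3))
p,d,c=load("scene0")
for uv in [(140,190),(238,223),(308,265),(297,243),(308,150),(378,200)]:
    print(uv,d[uv[1],uv[0]],atdepth(c,[uv],[d[uv[1],uv[0]]]).round(3),onplane(c,[uv],0).round(3))
for n,b in [("scene0",(170,80,350,300)),("side0",(150,170,270,300))]:
    p,_,_=load(n); x0,y0,x1,y1=b; q=p[y0:y1,x0:x1]; f=min(800/q.shape[1],600/q.shape[0])
    cv2.imwrite(f"pics/{n}c.png",cv2.resize(q,None,fx=f,fy=f,interpolation=cv2.INTER_CUBIC)[:,:,::-1])
E
```

```text
scene0 green [254, 185, 50, 33, 971] [279. 201.] [ 0.611 -0.001  0.005] min [ 0.536 -0.067 -0.   ] max [0.676 0.061 0.023]
scene0 green [266, 222, 60, 44, 1487] [296. 243.] [ 0.479 -0.164  0.005] min [ 0.411 -0.226  0.   ] max [ 0.543 -0.106  0.024]
scene0 teal [301, 280, 15, 14, 71] [308. 287.] [ 0.358 -0.286  0.013] min [ 0.347 -0.298  0.003] max [ 0.382 -0.261  0.018]
scene0 blue [233, 149, 7, 14, 51] [237. 155.] [0.613 0.182 0.118] min [0.608 0.168 0.089] max [0.621 0.203 0.132]
scene0 blue [456, 164, 56, 62, 1673] [485. 197.] [ 0.773 -0.535  0.157] min [ 0.756 -0.615  0.121] max [ 0.806 -0.478  0.231]
scene0 blue [410, 251, 23, 17, 179] [421. 260.] [ 0.683 -0.456 -0.042] min [ 0.659 -0.479 -0.045] max [ 0.72  -0.412 -0.011]
side0 green [284, 185, 57, 28, 1047] [312. 198.] [ 0.478 -0.163  0.005] min [ 0.411 -0.225 -0.001] max [ 0.543 -0.097  0.022]
side0 green [217, 195, 58, 30, 1148] [245. 209.] [ 0.608 -0.003  0.005] min [ 0.48  -0.066 -0.003] max [0.676 0.188 0.079]
side0 teal [357, 189, 14, 9, 74] [363. 193.] [ 0.364 -0.264  0.009] min [ 0.348 -0.297 -0.002] max [ 0.395 -0.25
[... 799 characters left out ...]
0.538 -0.064  0.001] max [0.674 0.064 0.022]
wrist0 green [117, 247, 21, 21, 224] [125. 254.] [ 0.418 -0.107  0.014] min [ 0.412 -0.126  0.002] max [ 0.436 -0.102  0.022]
wrist0 green [158, 246, 58, 53, 2324] [191. 275.] [ 0.51  -0.147  0.004] min [ 0.457 -0.186  0.001] max [0.587 0.032 0.315]
(140, 190) 1.2676665 [[0.352 0.4   0.015]] [[0.364 0.422 0.   ]]
(238, 223) 1.1066028 [[0.434 0.016 0.014]] [[0.447 0.029 0.   ]]
(308, 265) 0.881896 [[ 0.376 -0.271  0.067]] [[ 0.434 -0.235  0.   ]]
(297, 243) 1.0398334 [[ 0.481 -0.166  0.005]] [[ 0.486 -0.162  0.   ]]
(308, 150) 1.251186 [[0.773 0.005 0.123]] [[0.974 0.134 0.   ]]
(378, 200) 1.0147597 [[ 0.661 -0.304  0.115]] [[ 0.824 -0.245  0.   ]]
```

View pics/scene0c.png

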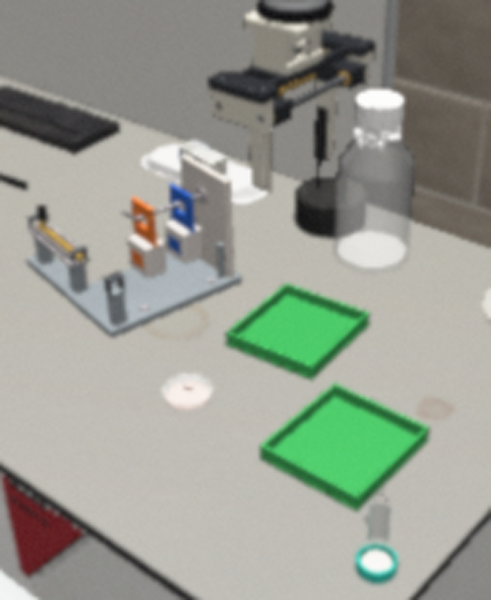

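View pics/side0c.png

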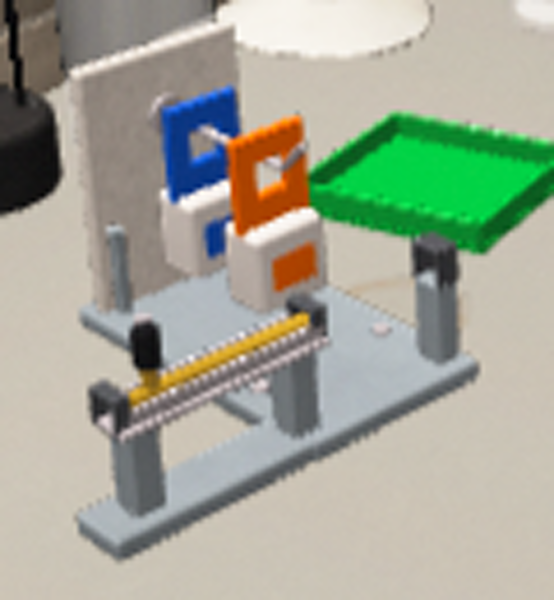

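Candidates for the tray: scene (279,201) → (0.61, 0.00) and scene (296,243) → (0.48, -0.164). The second one is farthest to the right (y negative), so I take that one. The orange pack is at scene (222,160) / side (207,208). The blue pack, behind it at side (192,200), stays. Next I take a closer wrist view over the stand.

Run:
```python
from bench import bot
from h import *
q=bot.get_eef_rot()
bot.move_to([0.57,0.21,0.34],q)
print(bot.get_time_s(),bot.get_ee_pos(),bot.get_ft_force())
p,d,c=snap(bot,"wrist","w1")
cv2.imwrite("pics/w1b.png",cv2.resize(p,(800,600),interpolation=cv2.INTER_CUBIC)[:,:,::-1])
snap(bot,"side","s1")
hsv=cv2.cvtColor(p,cv2.COLOR_RGB2HSV)
from scipy.spatial.transform import Rotation as R
print(R.from_quat(q).as_matrix().round(2))
```

```text
1.1167 [0.57001271 0.20899943 0.33874486] [ 0.5361931  -0.15930138  0.14325427]
[[-0.  1. -0.]
 [ 0. -0. -1.]
 [-1. -0. -0.]]
```

View pics/w1b.png

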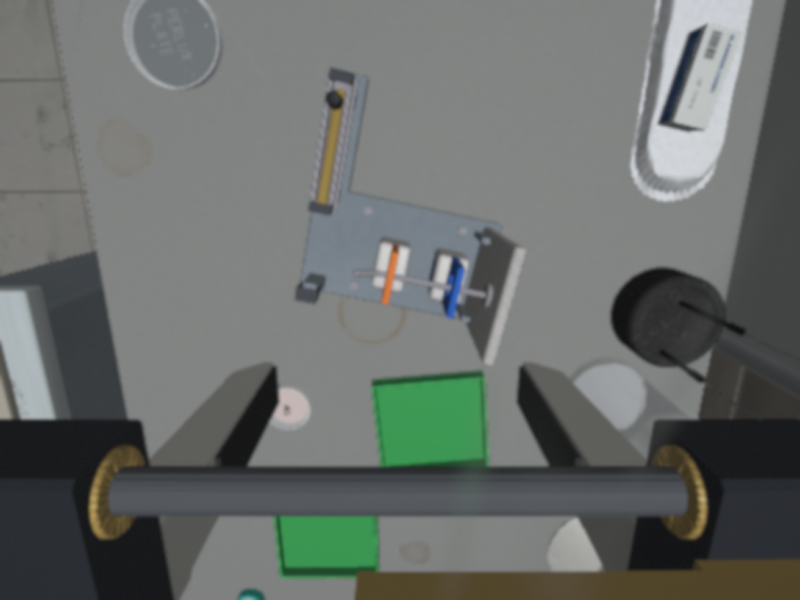

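Wrist view: peg from about (357,273) to (490,293), orange tab at (390,275), blue tab at (455,287), panel top (525,245)–(488,362), knob (333,99), keeper (310,288). The small dish shows at (290,408). Now the stand frame.

Run:
```python
from h import *
p,d,c=load("w1"); hsv=cv2.cvtColor(p,cv2.COLOR_RGB2HSV)
X,uv=cloud("w1")
Z=np.full(d.shape+(3,),np.nan); Z[uv[:,1],uv[:,0]]=X
def fit(P,nm):
    P=P[:,:2]; m=np.median(P,0); v,_,_,_=[a for a in [*cv2.fitLine(P.astype(np.float32),cv2.DIST_HUBER,0,.01,.01)][:2]]+[0,0]
    l=cv2.fitLine(P.astype(np.float32),cv2.DIST_HUBER,0,.001,.001).ravel(); a=np.degrees(np.arctan2(l[1],l[0])); print(nm,len(P),"ang",a.round(2),"c",((P.min(0)+P.max(0))/2).round(4),P.min(0).round(4),P.max(0).round(4)); return l
h=Z[...,2]
# panel top
uu,vv=np.meshgrid(np.arange(512),np.arange(384))
m=(h>.143)&(h<.157)&(uu>290)&(uu<345)&(vv<240)&(vv>140)
print(h[(uu>290)&(uu<345)&(vv<240)&(vv>140)&(h>.13)].max()); fit(Z[m],"panel")
mo=cv2.inRange(hsv,(3,120,100),(18,255,255))>0
mo&=(uu>235)&(uu<265)&(vv>145)&(vv<205)
print("orange h",np.percentile(h[mo],[2,50,98])); fit(Z[mo&(h>.118)&(h<.14)],"orange top")
mb=(cv2.inRange(hsv,(105,120,60),(125,255,255))>0)&(uu>275)&(uu<305)&(vv>160)&(vv<210)
fit(Z[mb&(h>.118)&(h<.14)],"blue top")
fit(onplane(c,uv[[i for i in range(len(uv)) if mo[uv[i,1],uv[i,0]] and X[i,2]>.118]],.13),"orange ray")
# base
mbase=(h>.003)&(h<.02)&(uu>190)&(uu<330)&(vv>40)&(vv<215)&(cv2.inRange(hsv,(100,20,50),(125,120,200))>0)
print("base h",np.percentile(h[mbase],[5,50,95]))
r=cv2.minAreaRect(Z[mbase][:,:2].astype(np.float32)*1000); print(r)
# corners from px (800 scale -> 512)
def P(u,v,z): return onplane(c,[(u*.64,v*.64)],z)[0].round(4)
for nm,u,v,z in [("tip?",357,273,.13),("peg root",490,293,.1125),("knob top",333,99,.099),("keeper top",310,288,.077),("panelA",520,245,.15),("panelB",488,362,.15),("base corner fr-left near track",328,192,.008),("base FR",302,282,.008),("base back L",500,224,.008),("disk",290,408,.014),("tab far end",396,243,.13),("tab near end",386,303,.13)]:
    print(nm,P(u,v,z), "depth",Z[int(v*.64),int(u*.64)].round(4))
q=p[130:230,180:345]; cv2.imwrite("pics/w1c.png",cv2.resize(q,None,fx=4.8,fy=4.8,interpolation=cv2.INTER_CUBIC)[:,:,::-1])
```

```text
0.35012819123741185
panel 683 ang 78.11 c [0.6516 0.1845] [0.6373 0.1357] [0.666  0.2334]
orange h [0.10987776 0.12952968 0.13132088]
orange top 126 ang 78.42 c [0.5608 0.205 ] [0.5555 0.184 ] [0.566 0.226]
blue top 169 ang 79.41 c [0.6148 0.1927] [0.6088 0.1715] [0.6208 0.2139]
orange ray 126 ang 78.48 c [0.5608 0.2056] [0.5556 0.184 ] [0.5661 0.2271]
base h [0.01011997 0.01163804 0.01321298]
((577.91943359375, 244.25216674804688), (215.3374786376953, 189.9999542236328), 69.0775375366211)
tip? [0.5348 0.2082 0.13  ] depth [0.5342 0.2092 0.1301]
peg root [0.6477 0.1868 0.1125] depth [0.6445 0.1905 0.1241]
knob top [0.5164 0.3433 0.099 ] depth [0.5164 0.3436 0.1003]
keeper top [0.4854 0.1824 0.077 ] depth [0.4845 0.1825 0.0754]
panelA [0.6608 0.2342 0.15  ] depth [0.664  0.2327 0.1338]
panelB [0.6417 0.1383 0.15  ] depth [0.6414 0.1391 0.1495]
base corner fr-left near track [0.496 0.267 0.008] depth [0.5038 0.271  0.0697]
base FR [0.4636 0.1719 0.008 ] depth [0.4739 0.1846 0.0585]
base back L [0.6751 0.2342 0.008 ] depth [0.6746 0.2351 0.0104]
disk [0.4419 0.0224 0.014 ] depth [0.4407 0.0225 0.0137]
tab far end [0.5666 0.2327 0.13  ] depth [0.5657 0.2247 0.0719]
tab near end [0.5582 0.1828 0.13  ] depth [0.5582 0.184  0.1299]
```

View pics/w1c.png

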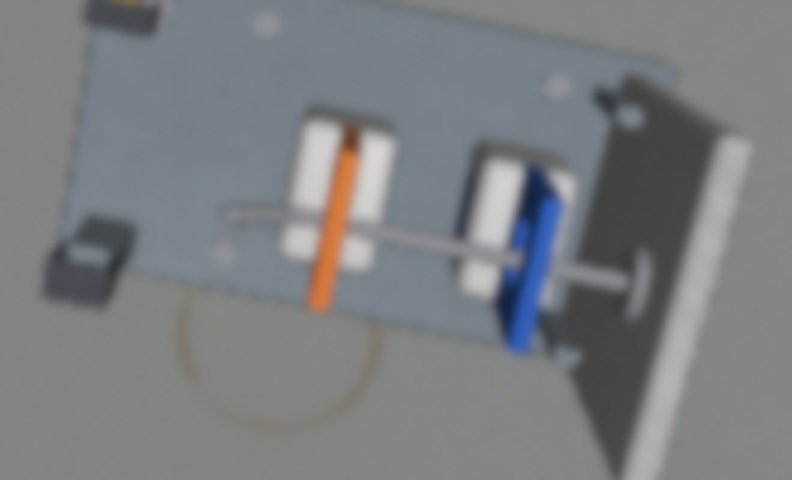

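Stand yaw is about -11.7° (panel 78.1°, orange tab 78.4° and peg -11.4° agree). The tab top centre is (0.561, 0.205) at z 0.130, as it should be. The tip shows about 26 mm ahead of the tab. I move above it.

```bash
cat >> h.py <<'E'
from scipy.spatial.transform import Rotation
YAW=np.radians(-11.7)
EX=np.array([np.cos(YAW),np.sin(YAW),0]); EY=np.array([-np.sin(YAW),np.cos(YAW),0]); EZ=np.array([0,0,1.])
Q=Rotation.from_matrix(np.c_[-EZ,EY,EX]).as_quat()
TAB=np.array([0.5608,0.2053,0])
E
python3 - <<'E'
from bench import bot
from h import *
bot.move_to(TAB+[0,0,.19],Q)
print(bot.get_time_s(),bot.get_ee_pos(),bot.get_joint_pos())
p,d,c=snap(bot,"wrist","w2")
X,uv=cloud("w2"); hsv=cv2.cvtColor(p,cv2.COLOR_RGB2HSV)
m=cv2.inRange(hsv,(3,150,100),(18,255,255))>0
X,uv=cloud("w2",m); t=X[(X[:,2]>.12)&(X[:,2]<.14)]
print("tab",len(t),t[:,:2].min(0),t[:,:2].max(0)); S=np.c_[(t-TAB)@EX,(t-TAB)@EY,t[:,2]]; print(np.percentile(S,[2,50,98],axis=0).round(4))
snap(bot,"side","s2")
fs=[bot.get_ft_force() for _ in range(5)]; print(np.round(fs,2))
cv2.imwrite("pics/w2b.png",cv2.resize(p,(800,600),interpolation=cv2.INTER_CUBIC)[:,:,::-1])
E
```

```text
2.4583 [0.5611707  0.2048812  0.19035843] [ 2.64281839e-01  1.37003492e-01  1.53266523e+00 -5.06744873e-05
  1.47145039e+00 -1.10019773e+00]
tab 392 [0.55367073 0.1831541 ] [0.56638063 0.2242755 ]
[[-0.003  -0.0212  0.1264]
 [-0.0009 -0.0028  0.1295]
 [ 0.0025  0.0181  0.1311]]
[[-0.35 -0.45  0.1 ]
 [-0.35 -0.45  0.1 ]
 [-0.35 -0.45  0.1 ]
 [-0.35 -0.45  0.1 ]
 [-0.35 -0.45  0.1 ]]
```

View pics/w2b.png

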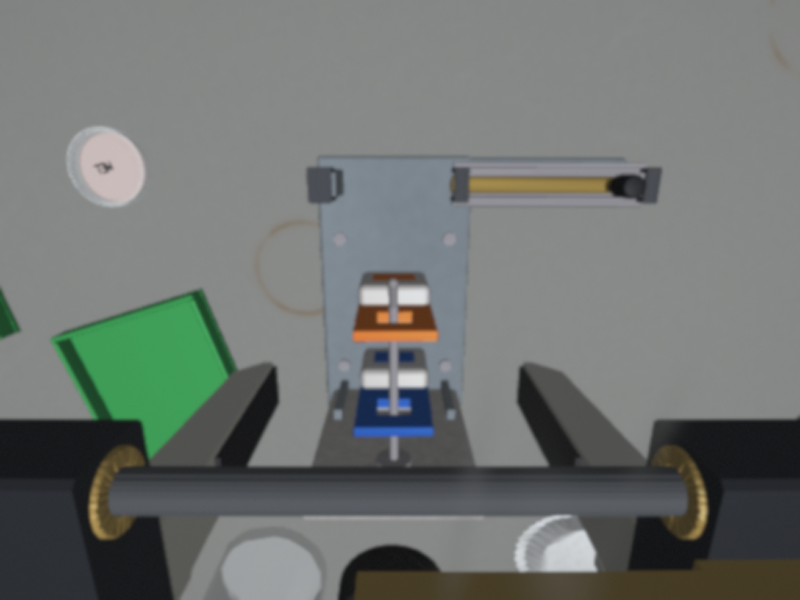

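View pics/s2.png

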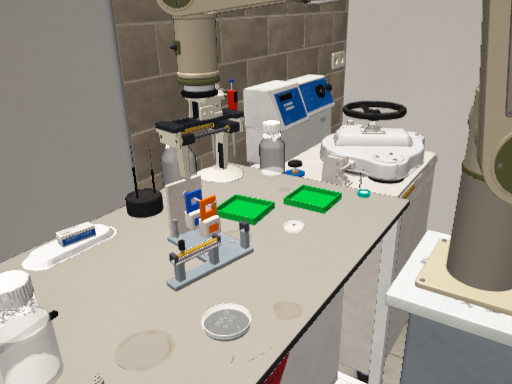

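The jaws straddle the orange tab, with its centre at column 395 and the camera centre at about 397. I lower and grip gently.

Run:
```python
from bench import bot
from h import *
T=TAB-.0012*EY
bot.servo_line(T+[0,0,.094],vel=.1)
f0=np.array(bot.get_ft_force())
bot.gripper_to(0.04,force=10)
bot.pause(.1)
p=np.array(bot.get_ee_pos()); print(bot.get_time_s(),p,bot.get_grip_width(),f0.round(2),np.round(bot.get_ft_force(),2))
p,d,c=snap(bot,"wrist","w3")
cv2.imwrite("pics/w3b.png",cv2.resize(p,(800,600),interpolation=cv2.INTER_CUBIC)[:,:,::-1])
```

```text
4.5917 [0.56055928 0.20415373 0.09401411] 0.0439594450999716 [0.55 0.07 0.26] [-0.31 -0.17 -0.96]
```

View pics/w3b.png

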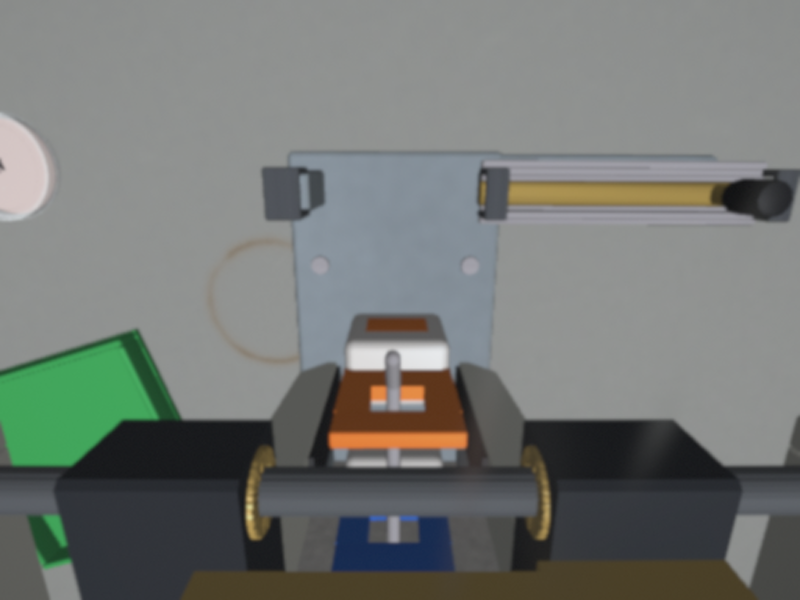

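Gripped: width 44.0 mm equals the tab, and the peg is central in the hole. Next I lift 3 mm and feel my way outward for the bend.

```bash
cat >> h.py <<'E'
def ft(bot,n=4,dt=.012):
    a=[]
    for _ in range(n):
        bot.pause(dt); a.append(bot.get_ft_force())
    F=np.mean(a,0); return np.array([F@EX,F@EY,F[2]])
E
python3 - <<'E'
from bench import bot
from h import *
t0=bot.get_time_s()
p0=np.array(bot.get_ee_pos()); np.save("p0.npy",p0)
for dz in (.0015,.003):
    bot.servo_line(p0+[0,0,dz],vel=.02); print("lift",dz,ft(bot).round(2))
p1=p0+[0,0,.003]
b=ft(bot); np.save("bias.npy",b)
for i in range(1,26):
    bot.servo_line(p1-EX*.0007*i,vel=.012)
    f=ft(bot)-b; e=np.array(bot.get_ee_pos())-p0
    print(i,round(.7*i,1),f.round(2),(e@EX*1000).round(2),(e[2]*1000).round(2))
    if abs(f[0])>1.2 or abs(f[2])>1.2: break
print(bot.get_time_s()-t0)
E
```

```text
lift 0.0015 [-0.13 -0.12 -0.58]
lift 0.003 [ 0.13  0.25 -0.83]
1 0.7 [ 0.28 -0.05 -0.59] -0.79 2.94
2 1.4 [-0.05  0.25 -0.05] -1.45 2.98
3 2.1 [ 0.26 -0.37 -0.57] -2.13 3.01
4 2.8 [ 0.12  0.31 -0.06] -2.83 3.0
5 3.5 [-0.14  0.1  -0.7 ] -3.54 2.98
6 4.2 [ 0.39 -0.18 -0.54] -4.24 2.98
7 4.9 [-0.1   0.14 -0.5 ] -4.92 3.02
8 5.6 [-0.24 -0.13 -0.5 ] -5.61 3.01
9 6.3 [-0.07  0.03 -0.52] -6.34 3.02
10 7.0 [ 0.   -0.25 -0.33] -7.02 3.0
11 7.7 [-0.13 -0.28 -0.42] -7.73 3.0
12 8.4 [-0.4   0.02 -0.41] -8.43 3.02
13 9.1 [ 0.54 -0.06 -0.9 ] -9.1 3.01
14 9.8 [-0.06  0.02 -0.08] -9.85 2.99
15 10.5 [ 0.27  0.14 -0.35] -10.5 3.03
16 11.2 [0.29 0.26 0.24] -11.15 3.07
17 11.9 [ 0.79  0.28 -0.17] -11.76 3.12
18 12.6 [ 1.89 -0.    0.92] -12.31 3.24
5.699999999999999
```

The bend is felt at 11.2 mm travel (+x and +z force, about 2 N). I back up into the middle of the slot and rise at 45° in small steps, correcting by force.

Run:
```python
from bench import bot
from h import *
t0=bot.get_time_s()
p0=np.load("p0.npy"); b=np.load("bias.npy")
tr,dz=.0124,.0067
bot.servo_line(p0-EX*tr+EZ*dz,vel=.02); print("up",(ft(bot)-b).round(2))
off=0
for i in range(1,24):
    tr+=.0012; dz+=.0012
    bot.servo_line(p0-EX*tr+EZ*(dz+off),vel=.02)
    f=ft(bot,3)-b; e=np.array(bot.get_ee_pos())-p0
    print(i,(e@EX*1000).round(2),(e[2]*1000).round(2),f.round(2),off)
    c=0
    if f[2]>1. and f[0]>.5: c=.0008
    elif f[2]<-1.6: c=-.0008
    if c:
        off+=c; bot.servo_line(p0-EX*tr+EZ*(dz+off),vel=.02); f=ft(bot,3)-b; print("  corr",f.round(2))
    if np.linalg.norm(f)>4: print("STOP"); break
print(bot.get_time_s()-t0,bot.get_time_s())
p,d,c=snap(bot,"wrist","w4")
cv2.imwrite("pics/w4b.png",cv2.resize(p,(800,600),interpolation=cv2.INTER_CUBIC)[:,:,::-1])
```

```text
up [-0.49  0.38 -0.5 ]
1 -13.71 7.9 [-0.23  0.17 -0.66] 0
2 -14.79 9.2 [-0.27 -0.25 -0.03] 0
3 -15.99 10.39 [ 0.85  0.15 -0.23] 0
4 -17.18 11.59 [ 0.26 -0.3  -0.85] 0
5 -18.39 12.79 [ 0.01 -0.26 -0.53] 0
6 -19.57 14.02 [-0.25  0.3  -0.46] 0
7 -20.8 15.18 [ 0.06  0.14 -0.25] 0
8 -21.98 16.4 [ 0.17 -0.12 -0.38] 0
9 -23.16 17.61 [-0.28  0.03 -0.23] 0
10 -24.4 18.78 [-0.29 -0.37 -0.13] 0
11 -25.57 20.03 [ 0.24 -0.54 -0.38] 0
12 -26.79 21.2 [-0.18 -0.01 -0.37] 0
13 -27.99 22.41 [0.16 0.06 0.12] 0
14 -29.19 23.59 [ 0.07 -0.04 -0.17] 0
15 -30.39 24.77 [-0.04  0.11 -0.3 ] 0
16 -31.59 26.01 [ 0.44  0.34 -0.49] 0
17 -32.78 27.19 [ 0.08 -0.06 -0.21] 0
18 -33.99 28.41 [ 0.03  0.03 -0.61] 0
19 -35.19 29.59 [ 0.22  0.1  -0.7 ] 0
20 -36.4 30.78 [ 0.31  0.   -0.44] 0
21 -37.59 31.99 [ 0.05  0.32 -0.33] 0
22 -38.81 33.19 [-0.18  0.29 -0.58] 0
23 -39.98 34.39 [-0.18  0.01 -0.28] 0
6.691600000000001 17.0333
```

View pics/w4b.png

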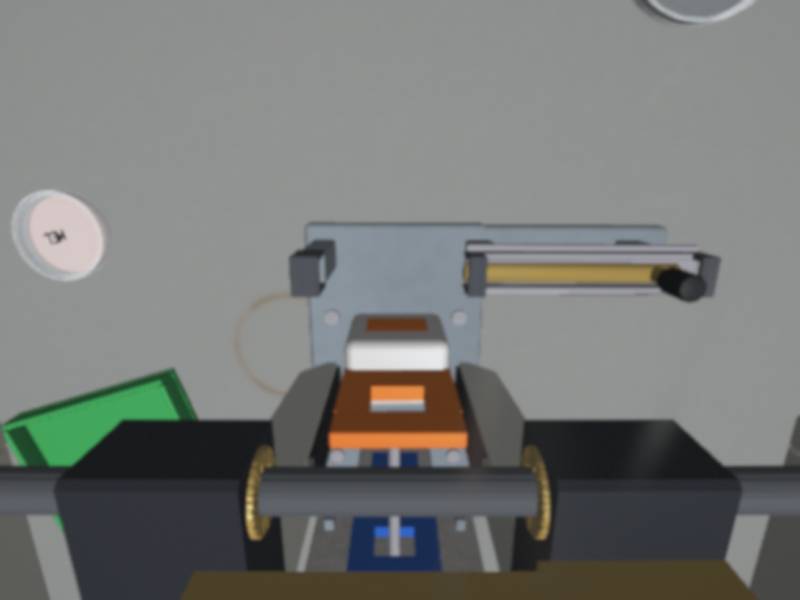

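The pack is off: no rod is left in the orange hole, and the peg end shows behind it at (395,455). I go further out, then up, and check how it hangs.

Run:
```python
from bench import bot
from h import *
p=np.array(bot.get_ee_pos())
p=p-EX*.018; bot.servo_line(p,vel=.06)
p=p-EX*.03+EZ*.03; bot.servo_line(p,vel=.1)
p=p+EZ*(.225-p[2]); bot.servo_line(p,vel=.12); bot.pause(.15)
print(bot.get_time_s(),p,bot.get_grip_width(),ft(bot).round(2))
snap(bot,"side","s5"); P,d,c=snap(bot,"scene","c5")
P,_,_=load("s5")
q=P[100:290,150:300]; cv2.imwrite("pics/s5c.png",cv2.resize(q,None,fx=3,fy=3,interpolation=cv2.INTER_CUBIC)[:,:,::-1])
```

```text
18.9667 [0.47434121 0.22199466 0.225     ] 0.04399500666925418 [ 0.22 -0.27 -0.96]
```

View pics/s5c.png

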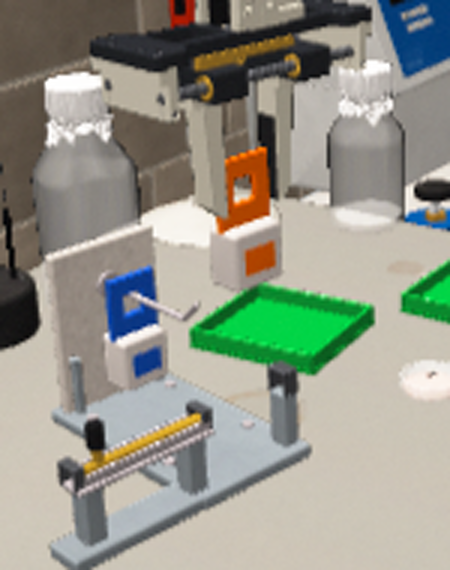

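The pack hangs upright in the jaws at (245,210) in the crop, and the blue one is still on the peg. Now the right-hand tray.

Run:
```python
from bench import bot
from h import *
T=np.array([.478,-.164,0])
bot.servo_line(T+[0,0,.2],vel=.2)
bot.servo_line(T+[0,0,.075],vel=.1); bot.pause(.2)
print(bot.get_time_s(),bot.get_ee_pos(),ft(bot).round(2))
P,d,c=snap(bot,"side","s6")
q=P[110:240,230:400]; cv2.imwrite("pics/s6c.png",cv2.resize(q,None,fx=4,fy=4,interpolation=cv2.INTER_CUBIC)[:,:,::-1])
hsv=cv2.cvtColor(P,cv2.COLOR_RGB2HSV); X,uv=cloud("s6",cv2.inRange(hsv,(3,150,100),(18,255,255))>0)
k=(abs(X[:,0]-.478)<.06)&(abs(X[:,1]+.164)<.06); X=X[k]; print(len(X),X.min(0),X.max(0))
```

```text
22.7833 [ 0.47837392 -0.16415666  0.07554273] [ 0.06 -0.2  -0.59]
155 [ 0.46333861 -0.18878035  0.02740621] [ 0.48652034 -0.11868033  0.18262628]
```

View pics/s6c.png

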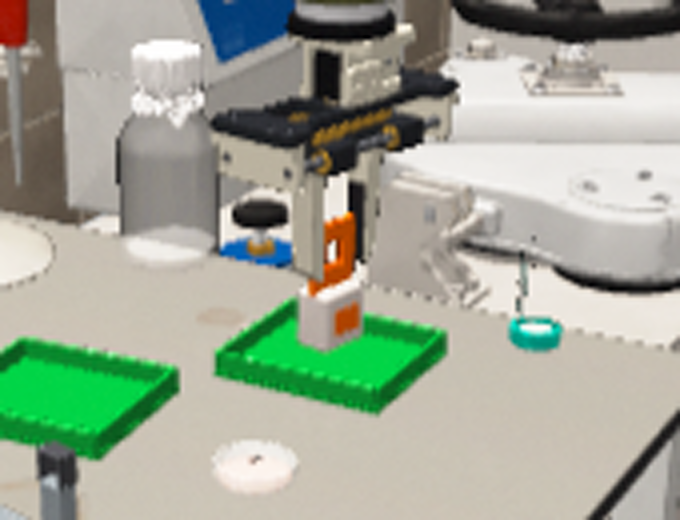

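Pack upright over the tray centre, crop (335,310). I feel for the floor, then release.

Run:
```python
from bench import bot
from h import *
p=np.array([.478,-.164,.066]); bot.servo_line(p,vel=.03); b=ft(bot,6)
for i in range(16):
    p[2]-=.0008; bot.servo_line(p,vel=.02); f=ft(bot)-b
    if f[2]>1.3: break
print(i,p[2],f.round(2))
bot.gripper_to(.06); bot.gripper_to(.09); bot.pause(.1)
print(bot.get_time_s(),bot.get_grip_width())
bot.servo_line(p+[0,0,.11],vel=.15)
P,d,c=snap(bot,"side","s7"); snap(bot,"scene","c7"); snap(bot,"wrist","w7")
q=P[110:240,230:400]; cv2.imwrite("pics/s7c.png",cv2.resize(q,None,fx=4,fy=4,interpolation=cv2.INTER_CUBIC)[:,:,::-1])
for n in ("s7","c7","w7"):
    P=load(n)[0]; hsv=cv2.cvtColor(P,cv2.COLOR_RGB2HSV); X,uv=cloud(n,cv2.inRange(hsv,(3,150,100),(18,255,255))>0)
    k=(abs(X[:,0]-.478)<.06)&(abs(X[:,1]+.164)<.06)&(X[:,2]<.12); X=X[k]; print(n,len(X))
    if len(X): print(X.min(0).round(3),X.max(0).round(3))
    X,uv=cloud(n,cv2.inRange(hsv,(50,120,60),(72,255,255))>0); X=X[(X[:,1]<-.08)&(X[:,2]<.03)]; print("tray",X.min(0).round(3),X.max(0).round(3))
```

```text
6 0.060400000000000016 [-1.55 -2.65  5.14]
26.6583 0.09001589021482997
s7 185
[ 0.462 -0.185  0.013] [ 0.489 -0.14   0.098]
tray [ 0.411 -0.224 -0.001] [ 0.543 -0.097  0.023]
c7 163
[ 0.461 -0.188  0.013] [ 0.538 -0.124  0.1  ]
tray [ 0.409 -0.226 -0.001] [ 0.543 -0.105  0.022]
w7 568
[ 0.471 -0.186  0.061] [ 0.484 -0.144  0.099]
tray [ 0.411 -0.222  0.   ] [ 0.54  -0.104  0.022]
```

View pics/s7c.png

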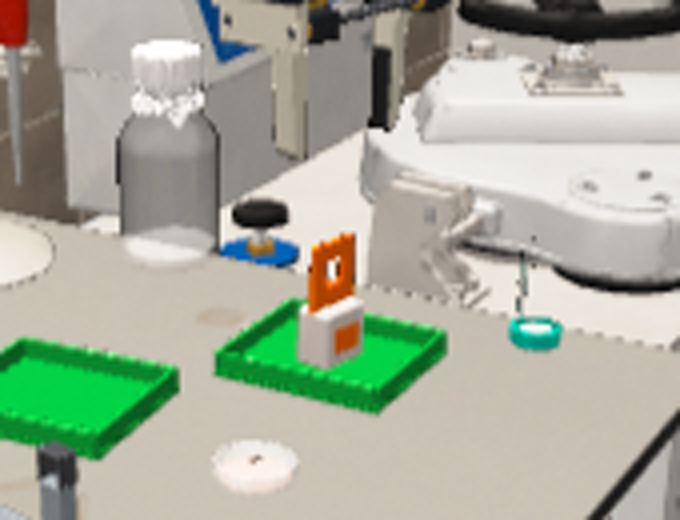

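View pics/w7.png

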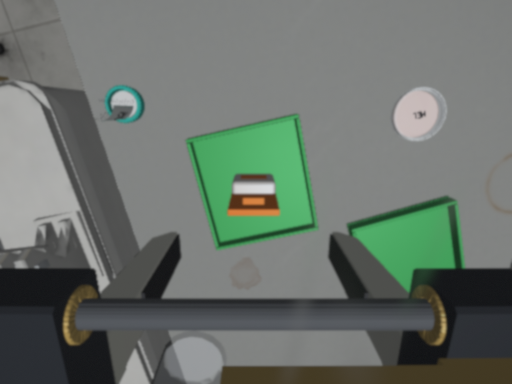

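The pack stands upright and free (top at z 0.098, expected 0.097), with the tray unmoved. Next I measure the knob in two views.

Run:
```python
from h import *
for n in ("w1","w2","w3","w4"):
    P,d,c=load(n); X,uv=cloud(n); 
    s=np.c_[(X-TAB)@EX,(X-TAB)@EY]
    k=(X[:,2]>.088)&(X[:,2]<.104)&(s[:,1]>.08)&(s[:,1]<.2)&(s[:,0]<-.03)&(s[:,0]>-.13)
    if k.sum()<5: print(n,k.sum());continue
    top=k&(X[:,2]>.096)
    print(n,k.sum(),s[k].min(0).round(4),s[k].max(0).round(4),"top",top.sum(),np.median(s[top],0).round(4),np.median(X[top],0).round(4),s[top].min(0).round(4),s[top].max(0).round(4))
    k=(X[:,2]>.06)&(X[:,2]<.078)&(abs(s[:,1]+.043)<.012)&(s[:,0]<-.03)&(s[:,0]>-.13); print(" keeper",s[k].min(0).round(4),s[k].max(0).round(4))
```

```text
w1 102 [-0.0781  0.1201] [-0.0658  0.1325] top 87 [-0.0721  0.1264] [0.5162 0.3436 0.0991] [-0.0781  0.1207] [-0.0662  0.1325]
 keeper [-0.0826 -0.0514] [-0.0625 -0.0374]
w2 263 [-0.0783  0.1194] [-0.0658  0.132 ] top 199 [-0.0726  0.1255] [0.5152 0.343  0.0987] [-0.0783  0.1198] [-0.066  0.132]
 keeper [-0.0818 -0.0522] [-0.0638 -0.0381]
w3 776 [-0.079   0.1188] [-0.0658  0.133 ] top 513 [-0.0726  0.1253] [0.5151 0.3429 0.0987] [-0.0787  0.1195] [-0.0662  0.133 ]
 keeper [-0.0826 -0.0523] [-0.0627 -0.0382]
w4 395 [-0.0788  0.1192] [-0.0671  0.133 ] top 271 [-0.0731  0.1256] [0.5148 0.343  0.0985] [-0.0786  0.1194] [-0.0671  0.133 ]
 keeper [-0.0836 -0.0524] [-0.0635 -0.0381]
```

Knob centre at peg frame (-72.5, 126) mm, 13 mm thick, top z 0.099, with four views agreeing. I close the fingers, come down outside it and push.

Run:
```python
from bench import bot
from h import *
p=np.array(bot.get_ee_pos()); bot.servo_line([p[0],p[1],.22],vel=.2)
bot.gripper_to(0.0,force=20); print("w",bot.get_grip_width())
A=TAB-EX*.0725+EY*.172
bot.move_to(A+[0,0,.2],Q); print(bot.get_time_s(),bot.get_ee_pos())
P,d,c=snap(bot,"wrist","w8")
f=ft(bot); bot.servo_line(A+[0,0,.086],vel=.12); b=ft(bot); print(f.round(2),b.round(2))
snap(bot,"wrist","w9"); P,_,_=snap(bot,"side","s9"); q=P[160:310,130:280]; cv2.imwrite("pics/s9c.png",cv2.resize(q,None,fx=4,fy=4,interpolation=cv2.INTER_CUBIC)[:,:,::-1])
print(bot.get_time_s())
```

```text
w 0.00022824925417371571
31.5083 [0.52535842 0.38737392 0.2001807 ]
[ 0.15  0.28 -0.13] [-0.06  0.14  0.33]
32.825
```

View pics/w9.png

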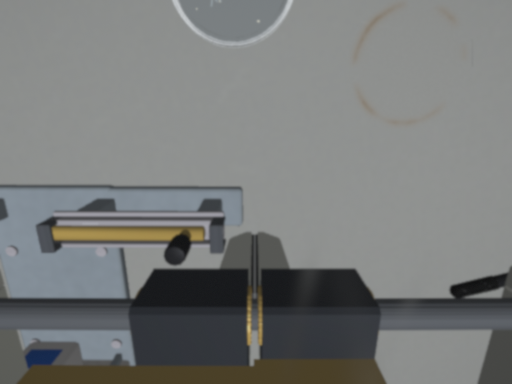

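View pics/s9c.png

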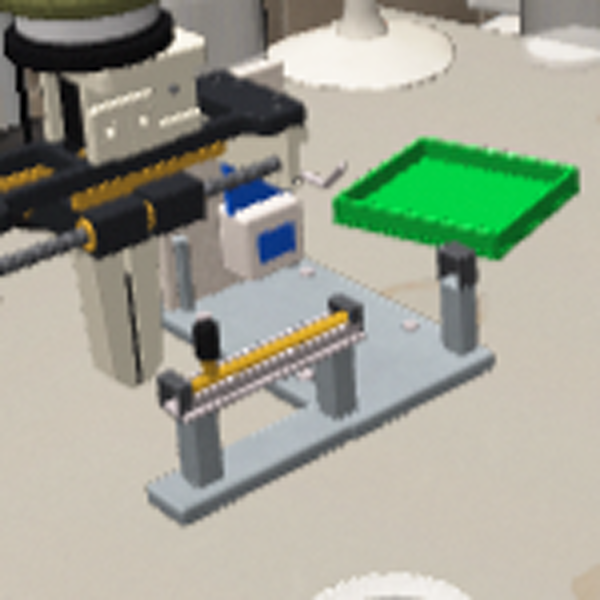

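Run:
```python
from bench import bot
from h import *
A=TAB-EX*.0725+EZ*.086; b=ft(bot)
y=.172; hit=None
while y>.045:
    y-=.002 if (y>.138 and hit is None) or y<.078 else .004
    bot.servo_line(A+EY*y,vel=.04); f=ft(bot,2)-b; e=(np.array(bot.get_ee_pos())-TAB)@EY
    if hit is None and f[1]>.8: hit=e; print("hit",e,f.round(2))
    if y<.08: print(round(y,4),e.round(4),f.round(2))
    if f[1]>9 or np.linalg.norm(f)>25: print("stop",y,e,f.round(2)); break
print(bot.get_time_s(), "travel",hit and hit-e)
P,_,_=snap(bot,"side","s10"); q=P[160:310,130:280]; cv2.imwrite("pics/s10c.png",cv2.resize(q,None,fx=4,fy=4,interpolation=cv2.INTER_CUBIC)[:,:,::-1])
```

```text
hit 0.14390250453834236 [-0.7   1.28 -0.59]
0.08 0.0797 [ 0.49  0.27 -0.24]
0.076 0.0757 [ 0.41  0.18 -0.54]
0.074 0.0739 [-0.7   0.57 -1.32]
0.072 0.0719 [-0.37  0.62 -0.79]
0.07 0.0698 [-0.29  0.81 -0.98]
0.068 0.0684 [-0.55  3.84 -2.39]
0.066 0.068 [-0.41 12.07 -5.41]
stop 0.06599999999999989 0.06799377480726715 [-0.41 12.07 -5.41]
42.4583 travel 0.07590872973107521
```

View pics/s10c.png

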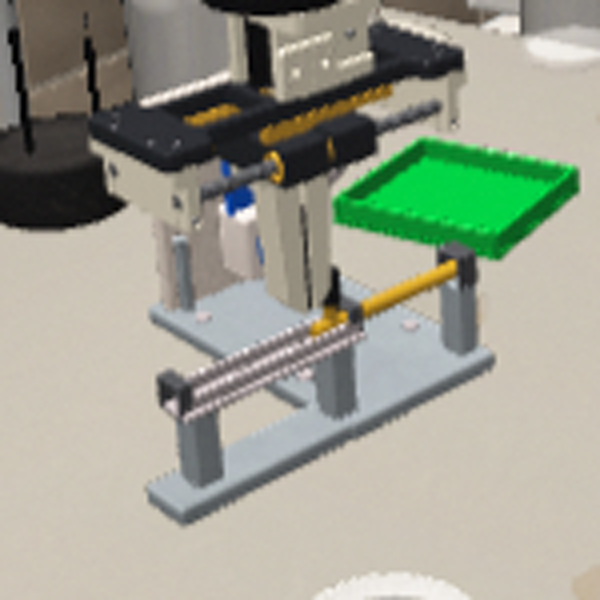

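There's a firm stop, but measured travel is unclear: 76 mm from an uncertain first touch. I back off and measure the knob.

Run:
```python
from bench import bot
from h import *
A=TAB-EX*.0725+EZ*.086
bot.servo_line(A+EY*.1,vel=.08); bot.servo_line(A+EY*.1+EZ*.11,vel=.15)
print(bot.get_time_s(),ft(bot).round(2))
for n,t in (("wrist","w11"),("side","s11")):
    snap(bot,n,t); X,uv=cloud(t); s=np.c_[(X-TAB)@EX,(X-TAB)@EY]
    k=(X[:,2]>.09)&(X[:,2]<.104)&(s[:,1]>.0)&(s[:,1]<.14)&(s[:,0]<-.06)&(s[:,0]>-.086)
    print(t,k.sum()); 
    if k.sum(): print(s[k].min(0).round(4),s[k].max(0).round(4),np.median(s[k],0).round(4),np.median(X[k],0).round(4))
```

```text
43.9667 [-0.02 -0.15 -0.28]
w11 176
[-0.0797  0.0419] [-0.0678  0.0541] [-0.0745  0.0486] [0.4977 0.2681 0.0984]
s11 31
[-0.0785  0.0435] [-0.0647  0.0561] [-0.0744  0.0502] [0.498  0.2697 0.0965]
```

View pics/w11.png

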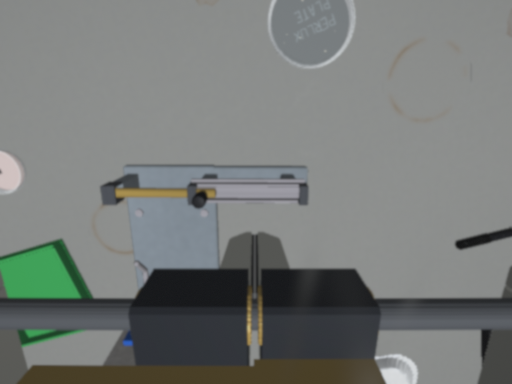

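Run:
```python
from h import *
P,d,c=load("w11"); q=P[160:220,90:320]; cv2.imwrite("pics/w11c.png",cv2.resize(q,None,fx=3.4,fy=3.4,interpolation=cv2.INTER_CUBIC)[:,:,::-1])
P,d,c=load("s11"); q=P[200:290,160:270]; cv2.imwrite("pics/s11c.png",cv2.resize(q,None,fx=6,fy=6,interpolation=cv2.INTER_CUBIC)[:,:,::-1])
for n in ("w3","w11"):
    X,uv=cloud(n); s=np.c_[(X-TAB)@EX,(X-TAB)@EY]; hsv=cv2.cvtColor(load(n)[0],cv2.COLOR_RGB2HSV)
    y=cv2.inRange(hsv,(15,110,60),(30,255,255))[uv[:,1],uv[:,0]]>0
    k=y&(s[:,0]<-.05)&(s[:,0]>-.1)&(X[:,2]>.04)&(X[:,2]<.09); print(n,"gold",k.sum(),np.percentile(s[k],[1,99],axis=0).round(4).tolist(),np.median(X[k,2]))
    for a in np.arange(-.06,.145,.008):
        k=(s[:,1]>a)&(s[:,1]<a+.008)&(abs(s[:,0]+.0735)<.013)&(X[:,2]<.12); print(round(a,3),round(np.percentile(X[k,2],97),4) if k.sum() else None,end='; ')
    print()
```

```text
w3 gold 1852 [[-0.0767, 0.0324], [-0.0688, 0.1247]] 0.06930807490459828
-0.06 0.0769; -0.052 0.078; -0.044 0.0779; -0.036 0.0131; -0.028 0.013; -0.02 0.0132; -0.012 0.0133; -0.004 0.0131; 0.004 0.0131; 0.012 0.0131; 0.02 0.0133; 0.028 0.0767; 0.036 0.0769; 0.044 0.0702; 0.052 0.0705; 0.06 0.0704; 0.068 0.0704; 0.076 0.0702; 0.084 0.0703; 0.092 0.0704; 0.1 0.0704; 0.108 0.0705; 0.116 0.0993; 0.124 0.0998; 0.132 0.0753; 0.14 0.0766; 
w11 gold 556 [[-0.0791, -0.041], [-0.0683, 0.0578]] 0.06916598086661016
-0.06 0.0767; -0.052 0.078; -0.044 0.0774; -0.036 0.0702; -0.028 0.0701; -0.02 0.0702; -0.012 0.07; -0.004 0.0702; 0.004 0.0701; 0.012 0.0701; 0.02 0.0702; 0.028 0.0767; 0.036 0.0985; 0.044 0.0995; 0.052 0.0981; 0.06 0.0678; 0.068 0.0678; 0.076 0.0676; 0.084 0.0679; 0.092 0.0677; 0.1 0.0678; 0.108 0.0678; 0.116 0.0678; 0.124 0.0678; 0.132 0.0674; 0.14 0.0768;
```

View pics/w11c.png

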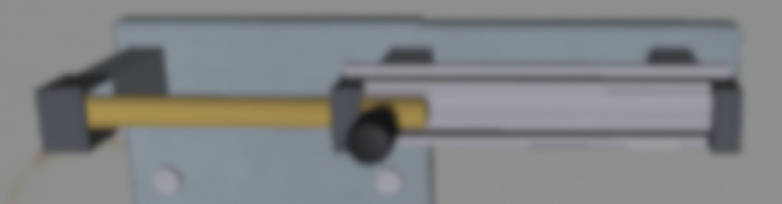

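View pics/s11c.png

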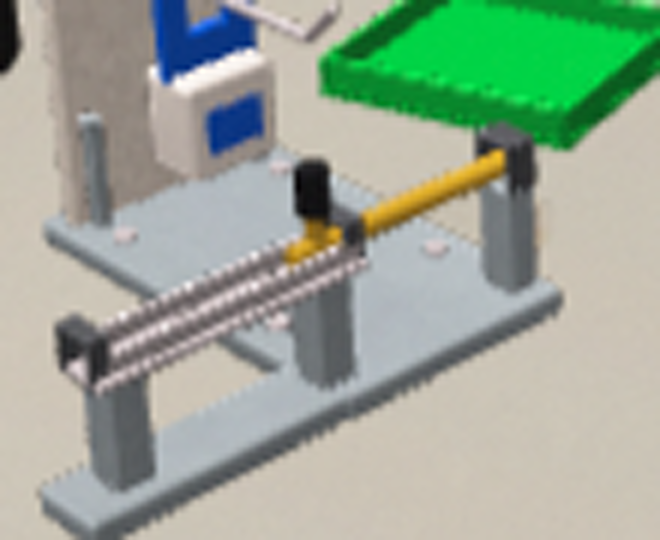

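Knob stands at y ≈ 48 mm, so about 78 mm travel since the start. The bolt isn't known to have started at 0, so I push again with the finger higher, clear of the bracket, to see if it goes further.

Run:
```python
from bench import bot
from h import *
A=TAB-EX*.0735+EZ*.091
bot.servo_line(A+EY*.085+EZ*.03,vel=.15); bot.servo_line(A+EY*.085,vel=.08); b=ft(bot)
y=.073; bot.servo_line(A+EY*y,vel=.05)
while y>.05:
    y-=.001
    bot.servo_line(A+EY*y,vel=.03); f=ft(bot,2)-b; e=(np.array(bot.get_ee_pos())-TAB)@EY
    print(round(y,4),e.round(4),f.round(2))
    if np.linalg.norm(f)>22: break
print(bot.get_time_s(),bot.get_ee_pos())
P,_,_=snap(bot,"side","s12"); q=P[180:290,150:280]; cv2.imwrite("pics/s12c.png",cv2.resize(q,None,fx=5,fy=5,interpolation=cv2.INTER_CUBIC)[:,:,::-1])
```

```text
0.072 0.0721 [ 0.68  0.07 -0.65]
0.071 0.071 [ 0.25 -0.18  0.06]
0.07 0.0699 [ 0.5   0.36 -0.1 ]
0.069 0.069 [0.55 0.22 0.1 ]
0.068 0.068 [ 0.46  0.01 -0.23]
0.067 0.067 [-0.04 -0.44  0.63]
0.066 0.0662 [-0.46  1.72  0.36]
0.065 0.0655 [-0.52  4.6   0.13]
0.064 0.065 [-0.56  7.27  0.39]
0.063 0.0645 [-0.28  8.35  0.91]
0.062 0.064 [-0.77 10.03  1.39]
0.061 0.0637 [-0.83 12.85  1.8 ]
0.06 0.0632 [-0.71 15.44  2.16]
0.059 0.0628 [-0.75 17.43  2.44]
0.058 0.0624 [-0.5  18.81  3.68]
0.057 0.0619 [-1.   21.3   3.92]
0.056 0.0614 [-1.67 21.98  5.05]
50.2417 [0.50226952 0.28011552 0.09398223]
```

View pics/s12c.png

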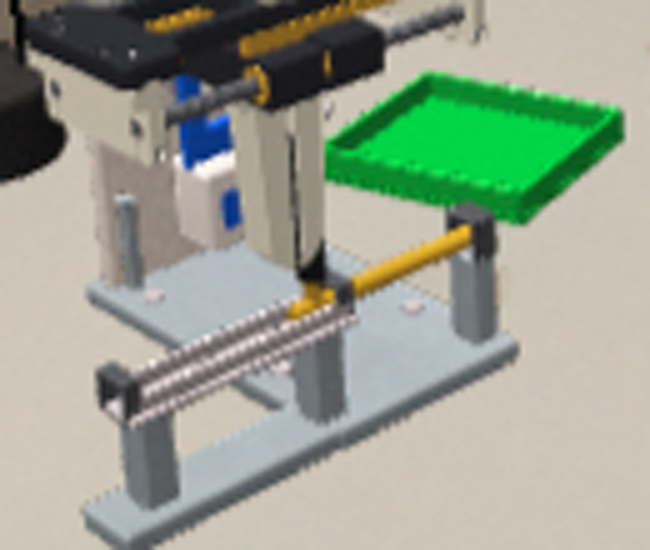

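Run:
```python
from bench import bot
from h import *
A=TAB-EX*.0735+EZ*.091
print(bot.get_grip_width())
bot.servo_line(A+EY*.09,vel=.08); bot.servo_line(A+EY*.1+EZ*.105,vel=.15)
print(bot.get_time_s(),bot.get_grip_width())
for n,t in (("wrist","w13"),("side","s13")):
    snap(bot,n,t); X,uv=cloud(t); s=np.c_[(X-TAB)@EX,(X-TAB)@EY]
    k=(X[:,2]>.09)&(X[:,2]<.104)&(s[:,1]>.0)&(s[:,1]<.14)&(s[:,0]<-.06)&(s[:,0]>-.086)
    print(t,k.sum()); 
    if k.sum(): print(s[k].min(0).round(4),s[k].max(0).round(4),np.median(s[k],0).round(4))
P,d,c=load("w13"); q=P[160:220,90:320]; cv2.imwrite("pics/w13c.png",cv2.resize(q,None,fx=3.4,fy=3.4,interpolation=cv2.INTER_CUBIC)[:,:,::-1])
```

```text
0.00022663629833976547
51.7167 0.0005039375329647579
w13 178
[-0.0798  0.0422] [-0.0676  0.0543] [-0.0745  0.0484]
s13 34
[-0.0783  0.0443] [-0.0669  0.056 ] [-0.0739  0.0502]
```

View pics/w13c.png

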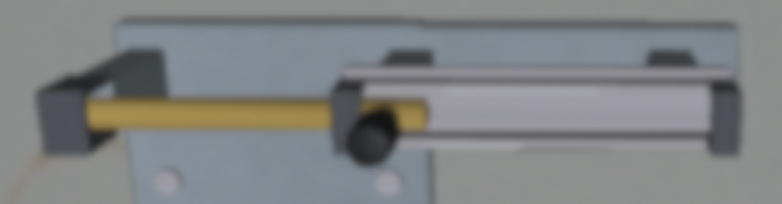

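Run:
```python
from h import *
ims=[]
for n in ("s10","s11","s12","s13"):
    P,d,c=load(n); q=P[210:250,180:262]; ims.append(cv2.resize(q,(400,195),interpolation=cv2.INTER_NEAREST))
    hsv=cv2.cvtColor(P,cv2.COLOR_RGB2HSV); m=cv2.inRange(hsv,(17,130,80),(30,255,255)); m[:200]=0;m[260:]=0; m[:,:165]=0;m[:,262:]=0
    v,u=np.nonzero(m); print(n,u.min(),u.max(),len(u), "row of umin",v[u==u.min()])
cv2.imwrite("pics/cmp.png",np.vstack([np.hstack(ims[:2]),np.hstack(ims[2:])])[:,:,::-1])
c=load("s13")[2]
for y in (.058,.053,-.038,.048,.041): print(y,proj(c,[TAB-EX*.073+EY*y+EZ*.065]).round(1))
```

```text
s10 198 243 147 row of umin [203 204 205]
s11 207 243 134 row of umin [242]
s12 201 243 135 row of umin [200]
s13 207 243 134 row of umin [242]
0.058 [[209.4 242.2]]
0.053 [[211.2 241.3]]
-0.038 [[242.2 227. ]]
0.048 [[213.  240.5]]
0.041 [[215.5 239.4]]
```

View pics/cmp.png

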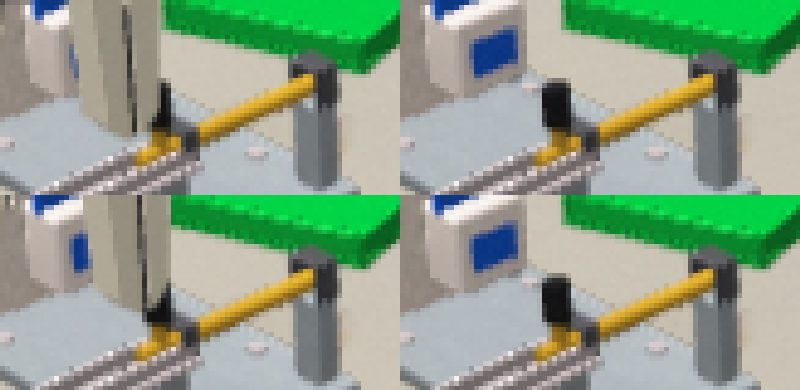

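Bolt unchanged by the 22 N push, with its stem against the inner bracket, so this looks like the end stop. There is time for one stiffer and lower push to exclude a soft obstruction.

Run:
```python
from bench import bot
from h import *
bot.gripper_to(0,force=60)
A=TAB-EX*.074+EZ*.083
bot.servo_line(A+EY*.08+EZ*.03,vel=.2); bot.servo_line(A+EY*.08,vel=.08); b=ft(bot)
bot.servo_line(A+EY*.07,vel=.05)
for y in (.068,.0665,.065,.0635,.062,.0605,.059,.0575,.056):
    bot.servo_line(A+EY*y,vel=.03); f=ft(bot,2)-b; e=np.array(bot.get_ee_pos())
    print(y,((e-TAB)@EY).round(4),e[2].round(4),f.round(2))
    if np.linalg.norm(f)>26: break
snap(bot,"side","s14")
bot.servo_line(A+EY*.09,vel=.12); bot.servo_line(A+EY*.1+EZ*.12,vel=.2)
print(bot.get_time_s(),bot.get_grip_width(),ft(bot).round(2))
for n,t in (("wrist","w15"),("side","s15")):
    snap(bot,n,t); X,uv=cloud(t); s=np.c_[(X-TAB)@EX,(X-TAB)@EY]
    k=(X[:,2]>.09)&(X[:,2]<.104)&(s[:,1]>.0)&(s[:,1]<.14)&(s[:,0]<-.06)&(s[:,0]>-.086)
    print(t,k.sum(),s[k].min(0).round(4),s[k].max(0).round(4))
a=[cv2.resize(load(n)[0][195:250,180:262],(400,268),interpolation=cv2.INTER_CUBIC) for n in("s14","s15")]
cv2.imwrite("pics/cmp2.png",np.hstack(a)[:,:,::-1])
```

```text
0.068 0.0686 0.0834 [0.14 4.33 0.07]
0.0665 0.0684 0.0835 [-0.24 10.6  -2.23]
0.065 0.0682 0.0836 [ 1.16 15.88 -5.17]
0.0635 0.068 0.0838 [ 0.73 22.47 -8.55]
0.062 0.0679 0.0839 [  1.74  28.26 -10.24]
56.0333 0.0003200026009914183 [-0.24 -0.54 -0.62]
w15 168 [-0.0796  0.0424] [-0.067   0.0541]
s15 31 [-0.0793  0.0434] [-0.0665  0.055 ]
```

View pics/cmp2.png

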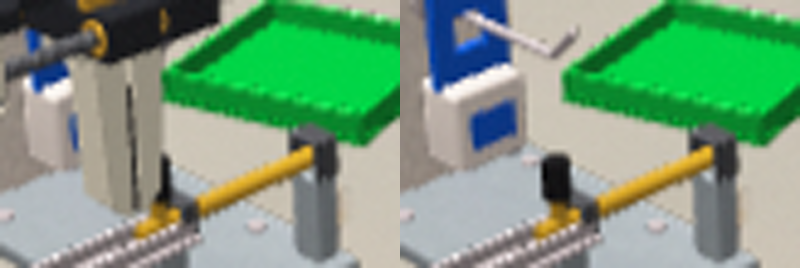

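View pics/s15.png

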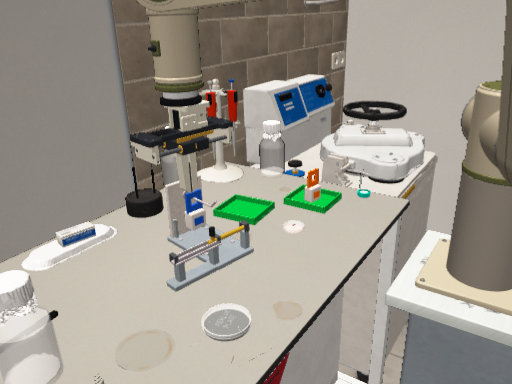

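A rigid stop at 28 N (0.2 mm per 6 N) and the knob at the same place every time: the bolt is at its end stop. The blue pack hangs, the orange one stands in the tray, and the arm is clear, so I hand in.

Run:
```python
from bench import bot
print(bot.get_ee_pos(),bot.get_time_s()); print(bot.job_done())
```

```text
[0.50751586 0.31741286 0.20055384] 56.1667
the job is handed in; nothing more can be done
None
```

The orange pack is off the peg and standing upright and released in the right-hand tray. The bolt is pushed to a hard stop in the keeper, and the blue pack still hangs. I handed the job in at 56 s, inside the 72 s limit.

- **Taking the pack off:** I gripped the orange tab (44.0 mm), lifted it 3 mm and felt the bend at about 11 mm of travel with about 2 N. I then rose at 45° in small steps, and forces stayed under about 1 N.
- **Placing it:** The tray was the one at (0.478, -0.164). The touch on its floor peaked at about 5 N. Afterwards the pack's top was at z 0.098–0.100, against 0.097 expected, and the tray had not moved.
- **Last pictures:** They show the blue pack on the peg, the orange one upright in the tray, and the arm clear of everything. I did not measure the bottle, tube and dish again at the end; the arm never went near them.
- **Bolt, one check that disagreed:** I measured 78 mm of knob travel, not the full 85 mm. Three pushes of 12, 22 and 28 N left the knob in the same place, with its stem against the inner bracket. I take this as the end stop, which means the bolt was not fully drawn back at the start, but I could not confirm that directly.

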